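# Find and open the unlocked flap of the used-parts box

### The arm

A 6-joint arm with a two-finger parallel gripper is mounted at the origin on the work surface. World frame = base frame: x ahead of the robot, y to its left, z up, the work surface at z = 0. Lengths are in mm, angles in rad, forces in N, time in s.
With the tool pointing down it reaches from about 350 to 775 mm from the base axis. Payload 7.3 kg.
Tool frame: the origin (TCP) lies at the very end of the fingers, on their centre line; the grasp point (between the pads) lies bot.grip_point_offset behind it (bot.grip_point_offset is the distance from the TCP to the grasp point, in mm); z points along the fingers, y is the line along which they close (so a half turn about z gives the same grasp; the last joint's range is limited). The gripper opens to 92 mm and grips with 3 to 60 N. Pads are 19 mm wide; open, the fingers measure 130 mm over their backs; the gripper's body (75 mm by 190 mm) begins 47 mm behind the grasp point.
Start: joints at [1.046, 0.342, 1.524, -0, 1.275, -0.146], TCP at [194.136, 487.81, 201.241] pointing down, gripper open.
Joint ranges: [-2.53, 2.53], [-0.77, 2.02], [0.04, 2.7], [-1, 4.14], [0.28, 2.66], [-3.11, 3.11]. Speed limits (rad/s): [2.57, 2.57, 3.14, 3.14, 3.14, 3.14].

### API

Orientations are given as [roll, pitch, yaw] about the fixed x, y, z axes, in that order (R = Rz(yaw) Ry(pitch) Rx(roll)).
In Python, from plant import bot gives the robot as it stands. The module is installed in compiled form; this text tells all that it offers.
- The arm moves only by the tool carry_out, never from a script. Its argument "plan" is a list of rows, each an object of numbers: "tx", "ty", "tz": the shift along the world's x, y, z in mm; "rx", "ry", "rz": the turn, a rotation vector about the world's x, y, z in rad. A call has 1 to 12 rows; each row shifts and turns the commanded pose from where the row before left it; what a row does not reach is not made up. A row lasts 1/10 s, in which the tool goes at most 50 mm and 8.59 degrees, less where a joint would pass 70% of its speed; a pose out of reach is approached as far as the arm can. A call with a gripper value outside its range is refused whole. "gripper" is the closure, from 0 (fully open) to 1 (shut), set as the call begins (left out, the last holds). The fingers move at their own pace and stop on an object; the grip force is fixed at half the most. Time passes only in rows, so rows that do not move let the fingers close. It gives the time, the measured TCP pose, the force, the opening and the grip force at its end, in the units of the state.
- bot.get_obs(): the state, without advancing time (a new reading comes with each control period).
- bot.capture(name): name is "scene" or "top"; returns the picture (384x512x3 uint8, red, green, blue); there is no depth.
- bot.camera_model(name): a dict with "camera_matrix" (3x3 intrinsics, pixels), "R" (3x3) and "t" (3): a world point X has camera coordinates R X + t. Camera axes: x right, y down, z forward; pixel columns grow to the right and rows downward; lengths in mm; the calibration is good to about 2 mm. A picture is of the moment at which its call begins. camera_model takes no time and is no camera call.
- bot.close_job(): hands the job in; it is judged then, once.
The state is a dict: "time": time; "joint_positions": joint angles; "dq": joint speeds; "tau": joint torques, N m; "tool_pos": TCP position; "tcp_rot": TCP orientation; "contact_force": force on the tool from outside, world axes, zero at the start; "moment": the same for the moment, N m; "grip_width": finger opening in mm; "finger_force": force on a finger pad.
Only numpy, scipy, OpenCV 4.12 (cv2) and the standard library are available. Lean on these libraries where they do the work, as an engineer would, in place of code of your own. Each camera call takes 0.05 s, during which the arm holds its last target. There are 200 camera calls.

### The job

Three of the four identical steel flaps in the lid of the used-parts box are locked and one is not. Press each flap slowly and gently near its front or back edge to find the one that rocks, then push that flap open until it stands upright on its edge, and leave it standing so with the other three shut. Do not lift or shift any of the loose parts and tools on the box and bench.

Things in the scene. Friction and masses are not known exactly. Their poses are not given: they have to be found in the camera images.
- dropbox: painted used-parts drop box fixed to the bench: 190 mm deep (x), 530 wide (y), 100 tall; origin under its centre, x away from the robot, z up. Its lid has four openings, 106 x 86 mm, 125 mm apart along y, each filled by a flap over a bay 94 mm deep. The flat lid goes on 42 mm in front of and behind the openings; bridges between them are 39 mm wide
- flap1_mid (a point): centre of the top face of the leftmost (+y) flap, at y = +187.5 mm, z = 100 mm in the box's frame when shut. The flap is a plain steel plate 100 mm (x) by 80 mm (y) by 8 mm, flush with the lid when shut; axes as the box's, tilting with the flap.
- flap1 (a joint): tilt of the leftmost (+y) flap about a pivot along y through the plate's middle, rad: 0 shut, positive = back (+x) edge down and front edge up, negative the reverse; stops at +-1.5 (upright). If unlocked (one of the four, any) it is balanced, turns at 0.08 N m (2 to 3 N at 35 mm from the pivot) and stays where left; if locked from beneath it is rigid (gives under 0.05 rad): touch it slowly.
- flap2_mid (a point): centre of the top face of the second from the left flap, at y = +62.5 mm, z = 100 mm in the box's frame when shut. The flap is a plain steel plate 100 mm (x) by 80 mm (y) by 8 mm, flush with the lid when shut; axes as the box's, tilting with the flap.
- flap2 (a joint): tilt of the second from the left flap about a pivot along y through the plate's middle, rad: 0 shut, positive = back (+x) edge down and front edge up, negative the reverse; stops at +-1.5 (upright). If unlocked (one of the four, any) it is balanced, turns at 0.08 N m (2 to 3 N at 35 mm from the pivot) and stays where left; if locked from beneath it is rigid (gives under 0.05 rad): touch it slowly.
- flap3_mid (a point): centre of the top face of the third from the left flap, at y = -62.5 mm, z = 100 mm in the box's frame when shut. The flap is a plain steel plate 100 mm (x) by 80 mm (y) by 8 mm, flush with the lid when shut; axes as the box's, tilting with the flap.
- flap3 (a joint): tilt of the third from the left flap about a pivot along y through the plate's middle, rad: 0 shut, positive = back (+x) edge down and front edge up, negative the reverse; stops at +-1.5 (upright). If unlocked (one of the four, any) it is balanced, turns at 0.08 N m (2 to 3 N at 35 mm from the pivot) and stays where left; if locked from beneath it is rigid (gives under 0.05 rad): touch it slowly.
- flap4_mid (a point): centre of the top face of the rightmost (-y) flap, at y = -187.5 mm, z = 100 mm in the box's frame when shut. The flap is a plain steel plate 100 mm (x) by 80 mm (y) by 8 mm, flush with the lid when shut; axes as the box's, tilting with the flap.
- flap4 (a joint): tilt of the rightmost (-y) flap about a pivot along y through the plate's middle, rad: 0 shut, positive = back (+x) edge down and front edge up, negative the reverse; stops at +-1.5 (upright). If unlocked (one of the four, any) it is balanced, turns at 0.08 N m (2 to 3 N at 35 mm from the pivot) and stays where left; if locked from beneath it is rigid (gives under 0.05 rad): touch it slowly.
- bearing: steel bearing ring, 36 mm across, 14 mm tall, lying on the lid between flap1 and flap2; loose, to be left alone; origin at the centre of its underside
- nut: dark steel hexagon nut, about 35 mm across, 14 mm tall, lying on the lid between flap2 and flap3; loose, to be left alone; origin at the centre of its underside
- bush: brass flanged bush, flange 34 mm across, 26 mm tall, standing on the lid between flap3 and flap4; loose, to be left alone; origin at the centre of its underside
- mallet: hammer, 260 mm long, 26 mm thick, head to its +x, lying on the bench beyond the box; loose, to be left alone; origin under its middle
- oil: black oil bottle, 60 mm across, 160 mm tall, standing on the bench at the left of the box; loose, to be left alone; origin at the centre of its underside
- gear: steel gear wheel with hub, about 105 mm across, 50 mm tall, lying on the bench at the right of the box; loose, to be left alone; origin at the centre of its underside
- driver: screwdriver, 200 mm long along its x, 26 mm thick, lying on the bench to the right of the robot, nearer than the box; loose, to be left alone; origin under its middle

How it is judged (in metres and radians):
On the way:
1. the unlocked flap rocks under a press (((value of joint flap1 above 0.15 rad or value of joint flap1 below -0.15 rad) or (value of joint flap2 above 0.15 rad or value of joint flap2 below -0.15 rad) or (value of joint flap3 above 0.15 rad or value of joint flap3 below -0.15 rad) or (value of joint flap4 above 0.15 rad or value of joint flap4 below -0.15 rad))).
At the end, for the whole second after the job is handed in: The unlocked flap stands tilted by more than 1.2 rad (either way) and is at rest, the other three are within 0.12 rad of shut, and every loose part and tool is within 30 mm of where it was ((((value of joint flap1 above 1.2 rad or value of joint flap1 below -1.2 rad) and velocity of joint flap1 between -0.1 and 0.1 rad/s and value of joint flap2 between -0.12 and 0.12 rad and value of joint flap3 between -0.12 and 0.12 rad and value of joint flap4 between -0.12 and 0.12 rad) or ((value of joint flap2 above 1.2 rad or value of joint flap2 below -1.2 rad) and velocity of joint flap2 between -0.1 and 0.1 rad/s and value of joint flap1 between -0.12 and 0.12 rad and value of joint flap3 between -0.12 and 0.12 rad and value of joint flap4 between -0.12 and 0.12 rad) or ((value of joint flap3 above 1.2 rad or value of joint flap3 below -1.2 rad) and velocity of joint flap3 between -0.1 and 0.1 rad/s and value of joint flap1 between -0.12 and 0.12 rad and value of joint flap2 between -0.12 and 0.12 rad and value of joint flap4 between -0.12 and 0.12 rad) or ((value of joint flap4 above 1.2 rad or value of joint flap4 below -1.2 rad) and velocity of joint flap4 between -0.1 and 0.1 rad/s and value of joint flap1 between -0.12 and 0.12 rad and value of joint flap2 between -0.12 and 0.12 rad and value of joint flap3 between -0.12 and 0.12 rad)) and distance of each of bearing, nut, bush, mallet, oil, gear, driver from where it was at the start of the episode below 0.03 m); the robot touches nothing.
It fails at once if a loose part or tool on the box or bench is lifted or shifted by more than 30 mm (distance of any of bearing, nut, bush, mallet, oil, gear, driver from where it was at the start of the episode above 0.03 m).
It fails at once if the box or a flap is struck or pressed with more than 120 N (contact force between any of the arm, the fingers and dropbox above 120 N).
It also fails if it takes over 51 s, if anything falls off the work surface, if the arm or the gripper's body presses on something with over 40 N, if the wrist force passes 120 N, or if a joint passes its speed limit or range.

## Working session

There is one attempt and no reset: what is moved stays moved. The work goes in short steps, Python scripts to look and compute and a tool call to move; the robot and the scene stay as the last step left them, time stands still between calls to the robot, and variables do not carry over. Pictures are saved under pics/ and viewed, at most 10 in all, crops included, and the job is handed in when it is done.

Besides the shell and the picture viewer there is one more tool, called after "Request:" in YAML: its name, and indented under it one key for each argument. carry_out: Moves the arm, as the interface text tells. Its arguments: {"type":"object","properties":{"plan":{"type":"array"},"gripper":{"type":"number"}},"required":["plan"]}

```bash
mkdir -p pics; python3 - <<'E'
from plant import bot
import cv2
for n in("scene","top"):
    cv2.imwrite(f"pics/{n}0.png",cv2.resize(bot.capture(n)[:,:,::-1],(800,600),interpolation=cv2.INTER_CUBIC))
    m=bot.camera_model(n);print(n,m)
print(bot.get_obs(),bot.grip_point_offset)
E
```

```text
scene {'camera_matrix': array([[408.38581025,   0.        , 260.2621022 ],
       [  0.        , 408.38581025, 185.09799386],
       [  0.        ,   0.        ,   1.        ]]), 'R': array([[ 0.23553287,  0.97169973, -0.01799729],
       [ 0.77235183, -0.1983886 , -0.60341911],
       [-0.58991264,  0.12822479, -0.7972211 ]]), 't': array([ -82.08122834, -362.06670173, 1583.05404714])}
top {'camera_matrix': array([[396.26950844,   0.        , 255.35409529],
       [  0.        , 396.26950844, 192.2944253 ],
       [  0.        ,   0.        ,   1.        ]]), 'R': array([[-0.02236879, -0.99967903, -0.01189407],
       [-0.99325131,  0.02357609, -0.11356058],
       [ 0.11380454,  0.00927359, -0.99345988]]), 't': array([7.60612823e-01, 5.49337246e+02, 1.15680792e+03])}
{'time': 0.1, 'joint_positions': array([ 1.04598568e+00,  3.42647985e-01,  1.52492049e+00,  2.99865344e-05,
        1.27539409e+00, -1.46018164e-01]), 'dq': array([ 1.59907938e-04, -2.49937756e-03, -1.61427718e-03,  7.54701937e-05,
        1.62333669e-03,  1.59703103e-05]), 'tau': array([ 1.25184466e-03, -4.32003486e+01, -2.44693923e+01,  7.19149760e-02,
        5.26743138e-02, -4.30763521e-05]), 'tool_pos': array([193.92363388, 487.44723486, 200.61745862]), 'tcp_rot': array([-3.14024149e+00, -2.27692565e-04,  2.76279126e+00]), 'contact_force': array([-1.18613409, -0.1433481 , -0.89927688]), 'moment': array([-0.00743779,  0.02823358,  0.02112275]), 'finger_force': 0.0, 'grip_width': 91.85192344163313} 18.8
```

View pics/top0.png

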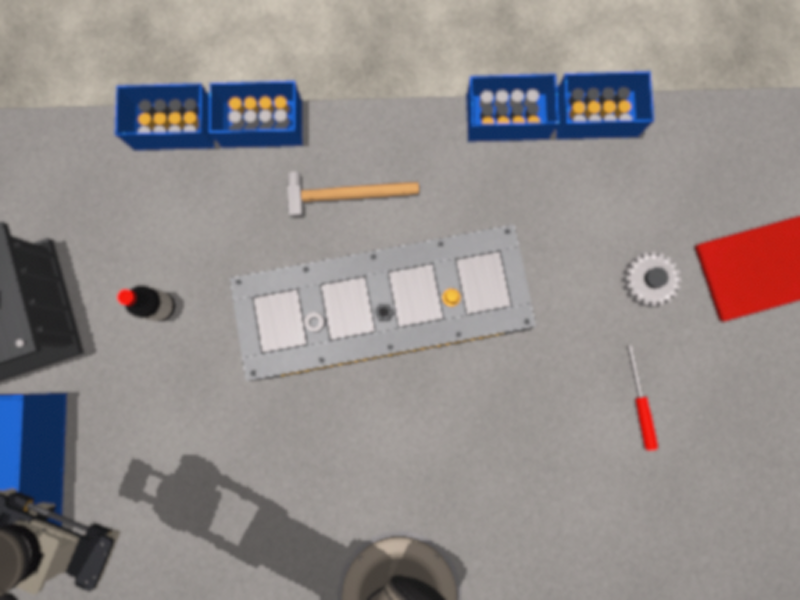

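View pics/scene0.png

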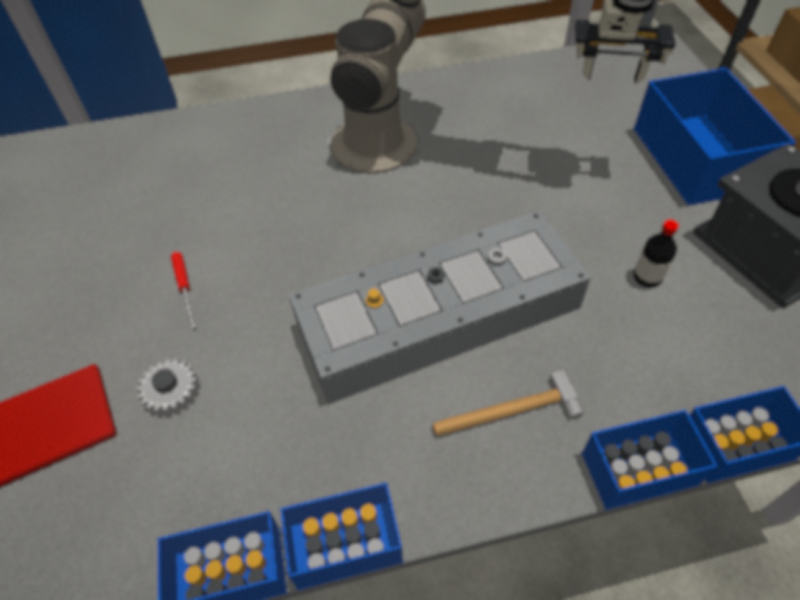

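The top view shows the box lid with corners at (232,277), (515,226), (534,328) and (250,380). The flap centres are at about (280,320), (348,307), (416,295) and (484,282). The ring is at (314,322), the nut at (385,312) and the bush at (452,297).

```bash
cat > h.py <<'E'
import numpy as np
from plant import bot
def px(n,u,v,z):
    m=bot.camera_model(n);K,R,t=m["camera_matrix"],m["R"],m["t"]
    d=R.T@np.linalg.solve(K,[u*.64,v*.64,1]);c=-R.T@t
    return (c+d*(z-c[2])/d[2])[:2]
E
python3 - <<'E'
from h import *
np.set_printoptions(precision=1,suppress=True)
c=np.array([px("top",*p,100) for p in[(232,277),(515,226),(534,328),(250,380)]])
f=np.array([px("top",*p,100) for p in[(280,320),(348,307),(416,295),(484,282)]])
print(c,"\n",c.mean(0),"\n",f,f.mean(0))
d=f[0]-f[3];print("yaw",np.arctan2(-d[0],d[1]),np.hypot(*d))
for p in[(c[0]-c[1]),(c[3]-c[2])]:print(np.arctan2(-p[0],p[1]),np.hypot(*p))
s=np.array([px("scene",*p,100) for p in[(529,255),(471,276),(409,297),(346,320)]]);print(s,s.mean(0))
for n,p,z in[("bearing",(314,322),114),("nut",(385,312),114),("bush",(452,297),120),("oil",(125,297),160)]:print(n,px("top",*p,z))
E
```

```text
[[ 591.5  290.5]
 [ 673.3 -227.7]
 [ 485.9 -253.5]
 [ 404.7  256.7]] 
 [538.9  16.5] 
 [[ 510.9  203. ]
 [ 531.6   79.8]
 [ 550.5  -43.5]
 [ 571.3 -167.2]] [541.1  18. ]
yaw 0.16167555552308546 375.01497344719195
0.15646802147690378 524.573078116084
0.15781665106012402 516.6348092760776
[[ 514.1  203.6]
 [ 535.5   80.8]
 [ 554.2  -43.6]
 [ 575.9 -165. ]] [544.9  19. ]
bearing [504.7 139.5]
nut [519.6  12.7]
bush [ 543.  -106.9]
oil [551.6 457.9]
```

Request:
carry_out:
  plan:
    - {"tx": 24,"ty": -24,"rz": 0.045}
    - {"tx": 24,"ty": -24,"rz": 0.045}
    - {"tx": 24,"ty": -24,"rz": 0.045}
    - {"tx": 24,"ty": -24,"rz": 0.045}
    - {"tx": 24,"ty": -24,"rz": 0.045}
    - {"tx": 24,"ty": -24,"rz": 0.045}
    - {"tx": 24,"ty": -24,"rz": 0.045}
    - {"tx": 24,"ty": -24,"rz": 0.045}
    - {"tx": 24,"ty": -24,"rz": 0.045}
    - {"tx": 24,"ty": -24,"rz": 0.045}
    - {"tx": 24,"ty": -24,"rz": 0.045}
    - {"tx": 20,"ty": -26,"rz": 0.045}
  gripper: 1

```text
invalid input at $.plan[0]: expected keys tx, ty, tz, rx, ry, rz
```

Request:
carry_out:
  plan:
    - {"tx": 24,"ty": -24,"tz": 0,"rx": 0,"ry": 0,"rz": 0.045}
    - {"tx": 24,"ty": -24,"tz": 0,"rx": 0,"ry": 0,"rz": 0.045}
    - {"tx": 24,"ty": -24,"tz": 0,"rx": 0,"ry": 0,"rz": 0.045}
    - {"tx": 24,"ty": -24,"tz": 0,"rx": 0,"ry": 0,"rz": 0.045}
    - {"tx": 24,"ty": -24,"tz": 0,"rx": 0,"ry": 0,"rz": 0.045}
    - {"tx": 24,"ty": -24,"tz": 0,"rx": 0,"ry": 0,"rz": 0.045}
    - {"tx": 24,"ty": -24,"tz": 0,"rx": 0,"ry": 0,"rz": 0.045}
    - {"tx": 24,"ty": -24,"tz": 0,"rx": 0,"ry": 0,"rz": 0.045}
    - {"tx": 24,"ty": -24,"tz": 0,"rx": 0,"ry": 0,"rz": 0.045}
    - {"tx": 24,"ty": -24,"tz": 0,"rx": 0,"ry": 0,"rz": 0.045}
    - {"tx": 24,"ty": -24,"tz": 0,"rx": 0,"ry": 0,"rz": 0.045}
    - {"tx": 20,"ty": -26,"tz": 0,"rx": 0,"ry": 0,"rz": 0.045}
  gripper: 1

```text
time: 1.3
tool_pos: [479.0, 196.7, 200.8]
tcp_rot: [3.141, -0.001, -2.979]
contact_force: [-1.0, -0.1, -0.2]
grip_width: 2.1
finger_force: 0.0
```

Request:
carry_out:
  plan:
    - {"tx": -1,"ty": 1,"tz": -15,"rx": 0,"ry": 0,"rz": 0}
    - {"tx": 0,"ty": 0,"tz": -20,"rx": 0,"ry": 0,"rz": 0}
    - {"tx": 0,"ty": 0,"tz": -20,"rx": 0,"ry": 0,"rz": 0}
    - {"tx": 0,"ty": 0,"tz": -15,"rx": 0,"ry": 0,"rz": 0}
    - {"tx": 0,"ty": 0,"tz": -10,"rx": 0,"ry": 0,"rz": 0}
    - {"tx": 0,"ty": 0,"tz": -5,"rx": 0,"ry": 0,"rz": 0}
    - {"tx": 0,"ty": 0,"tz": -2,"rx": 0,"ry": 0,"rz": 0}
    - {"tx": 0,"ty": 0,"tz": -2,"rx": 0,"ry": 0,"rz": 0}
    - {"tx": 0,"ty": 0,"tz": -2,"rx": 0,"ry": 0,"rz": 0}
    - {"tx": 0,"ty": 0,"tz": -2,"rx": 0,"ry": 0,"rz": 0}
    - {"tx": 0,"ty": 0,"tz": -1,"rx": 0,"ry": 0,"rz": 0}
    - {"tx": 0,"ty": 0,"tz": -1,"rx": 0,"ry": 0,"rz": 0}

```text
time: 2.5
tool_pos: [477.2, 198.8, 106.3]
tcp_rot: [3.142, 0.0, -2.98]
contact_force: [0.1, -0.4, 0.1]
grip_width: 0.7
finger_force: 0.0
```

```bash
python3 - <<'E'
from plant import bot
import cv2
for n in("top","scene"):
    im=bot.capture(n)[:,:,::-1]
    cr=im[130:260,130:360] if n=="top" else im[130:270,180:390]
    cv2.imwrite(f"pics/{n}1.png",cv2.resize(cr,None,fx=3,fy=3,interpolation=cv2.INTER_CUBIC))
E
```

```text
(no output)
```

View pics/scene1.png

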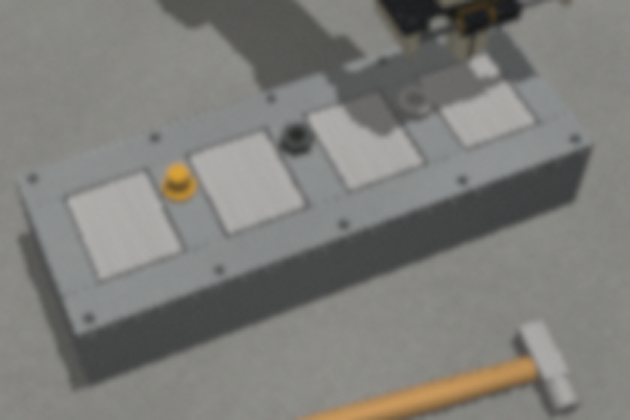

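The closed fingertips, at (478,55), sit over the front part of flap1, clear of the ring. I'll press slowly.

Request:
carry_out:
  plan:
    - {"tx": 0,"ty": 0,"tz": -1,"rx": 0,"ry": 0,"rz": 0}
    - {"tx": 0,"ty": 0,"tz": -1,"rx": 0,"ry": 0,"rz": 0}
    - {"tx": 0,"ty": 0,"tz": -1,"rx": 0,"ry": 0,"rz": 0}
    - {"tx": 0,"ty": 0,"tz": -1,"rx": 0,"ry": 0,"rz": 0}
    - {"tx": 0,"ty": 0,"tz": -1,"rx": 0,"ry": 0,"rz": 0}
    - {"tx": 0,"ty": 0,"tz": -1,"rx": 0,"ry": 0,"rz": 0}
    - {"tx": 0,"ty": 0,"tz": -0.5,"rx": 0,"ry": 0,"rz": 0}

```text
time: 3.3
tool_pos: [477.1, 198.8, 99.6]
tcp_rot: [3.142, -0.0, -2.98]
contact_force: [-0.1, 0.0, 0.3]
grip_width: 0.0
finger_force: 0.0
```

Request:
carry_out:
  plan:
    - {"tx": 0,"ty": 0,"tz": -0.5,"rx": 0,"ry": 0,"rz": 0}
    - {"tx": 0,"ty": 0,"tz": -0.5,"rx": 0,"ry": 0,"rz": 0}

```text
time: 3.5
tool_pos: [477.1, 198.8, 98.7]
tcp_rot: [3.142, -0.0, -2.98]
contact_force: [0.4, -0.2, -0.1]
grip_width: 0.4
finger_force: 0.0
```

Request:
carry_out:
  plan:
    - {"tx": 0,"ty": 0,"tz": -0.5,"rx": 0,"ry": 0,"rz": 0}
    - {"tx": 0,"ty": 0,"tz": -0.5,"rx": 0,"ry": 0,"rz": 0}
    - {"tx": 0,"ty": 0,"tz": -0.5,"rx": 0,"ry": 0,"rz": 0}

```text
time: 3.8
tool_pos: [477.2, 198.8, 97.2]
tcp_rot: [3.141, 0.0, -2.98]
contact_force: [0.1, -0.5, -1.1]
grip_width: 0.4
finger_force: 0.0
```

Request:
carry_out:
  plan:
    - {"tx": 0,"ty": 0,"tz": -0.5,"rx": 0,"ry": 0,"rz": 0}
    - {"tx": 0,"ty": 0,"tz": -0.5,"rx": 0,"ry": 0,"rz": 0}
    - {"tx": 0,"ty": 0,"tz": -0.5,"rx": 0,"ry": 0,"rz": 0}

```text
time: 4.1
tool_pos: [477.1, 198.8, 95.7]
tcp_rot: [3.141, 0.0, -2.98]
contact_force: [0.0, 0.3, -0.6]
grip_width: 0.2
finger_force: 0.0
```

```bash
python3 - <<'E'
from plant import bot
import cv2
im=bot.capture("scene")[:,:,::-1][120:220,280:400]
a=cv2.resize(im,None,fx=5,fy=5,interpolation=cv2.INTER_CUBIC)
cv2.imwrite("pics/s2.png",a)
E
```

```text
(no output)
```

View pics/s2.png

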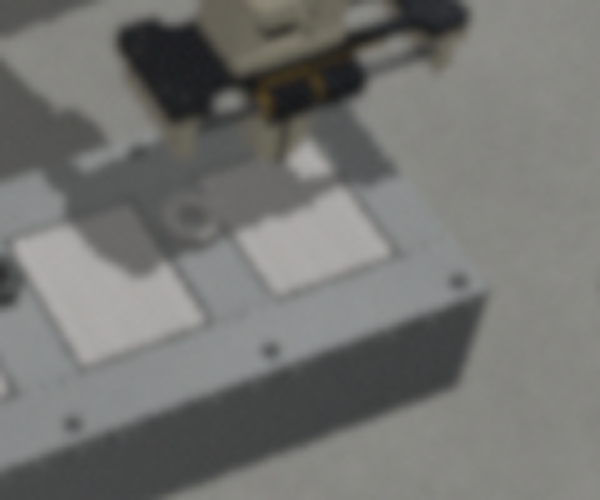

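```bash
python3 - <<'E'
from h import *
o=bot.get_obs();print(o["contact_force"],o["tool_pos"])
m=bot.camera_model("scene")
for p in [o["tool_pos"],o["tool_pos"]+[0,0,70],[477,199,100]]:
    q=m["camera_matrix"]@(m["R"]@np.array(p)+m["t"]);q=q[:2]/q[2];print(q,(q-[280,120])*5)
E
```

```text
[ 0.88648503 -0.3733185  -0.11571802] [477.10347299 198.80149243  95.64031281]
[332.65937196 155.47712139] [263.29685979 177.38560694]
[335.6096195  139.65933321] [278.04809751  98.29666606]
[332.88554518 154.49636273] [264.42772588 172.48181364]
```

Request:
carry_out:
  plan:
    - {"tx": 0,"ty": 0,"tz": -0.5,"rx": 0,"ry": 0,"rz": 0}
    - {"tx": 0,"ty": 0,"tz": -0.5,"rx": 0,"ry": 0,"rz": 0}
    - {"tx": 0,"ty": 0,"tz": -0.5,"rx": 0,"ry": 0,"rz": 0}
    - {"tx": 0,"ty": 0,"tz": -0.5,"rx": 0,"ry": 0,"rz": 0}

```text
time: 4.55
tool_pos: [477.2, 198.8, 93.7]
tcp_rot: [3.142, 0.0, -2.98]
contact_force: [0.3, -0.4, 0.1]
grip_width: 0.6
finger_force: 0.0
```

Request:
carry_out:
  plan:
    - {"tx": 0,"ty": 0,"tz": -0.5,"rx": 0,"ry": 0,"rz": 0}
    - {"tx": 0,"ty": 0,"tz": -0.5,"rx": 0,"ry": 0,"rz": 0}
    - {"tx": 0,"ty": 0,"tz": -0.5,"rx": 0,"ry": 0,"rz": 0}
    - {"tx": 0,"ty": 0,"tz": -0.5,"rx": 0,"ry": 0,"rz": 0}

```text
time: 4.95
tool_pos: [477.1, 198.8, 91.7]
tcp_rot: [3.141, -0.0, -2.98]
contact_force: [0.5, 0.5, 0.5]
grip_width: 0.2
finger_force: 0.0
```

```bash
python3 - <<'E'
from plant import bot
import cv2
im=bot.capture("top")[:,:,::-1][160:260,140:260]
cv2.imwrite("pics/t3.png",cv2.resize(im,None,fx=5,fy=5,interpolation=cv2.INTER_CUBIC))
im=bot.capture("scene")[:,:,::-1][120:220,280:400]
cv2.imwrite("pics/s3.png",cv2.resize(im,None,fx=5,fy=5,interpolation=cv2.INTER_CUBIC))
a=cv2.hconcat([cv2.imread("pics/t3.png"),cv2.imread("pics/s3.png")])
cv2.imwrite("pics/c3.png",cv2.resize(a,(800,333),interpolation=cv2.INTER_AREA))
E
```

```text
(no output)
```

View pics/c3.png

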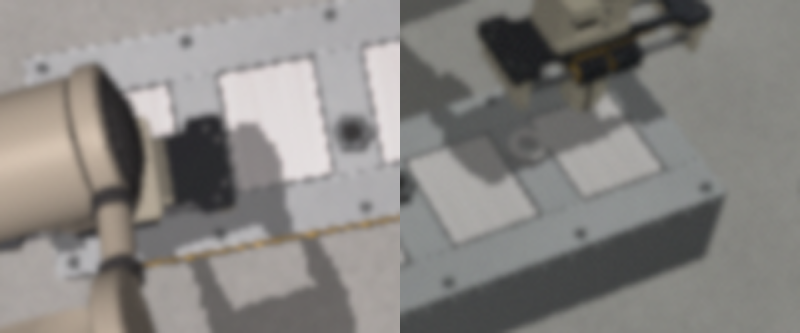

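```bash
python3 - <<'E'
import cv2,numpy as np
a=cv2.resize(cv2.imread("pics/scene0.png"),(512,384),interpolation=cv2.INTER_AREA)[145:200,300:380]
b=cv2.resize(cv2.imread("pics/s3.png"),(120,100),interpolation=cv2.INTER_AREA)[25:80,20:100]
f=lambda i:cv2.resize(i,None,fx=5,fy=7,interpolation=cv2.INTER_CUBIC)
cv2.imwrite("pics/c4.png",cv2.convertScaleAbs(cv2.hconcat([f(a),f(b)]),alpha=1.3,beta=0))
E
```

```text
(no output)
```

View pics/c4.png

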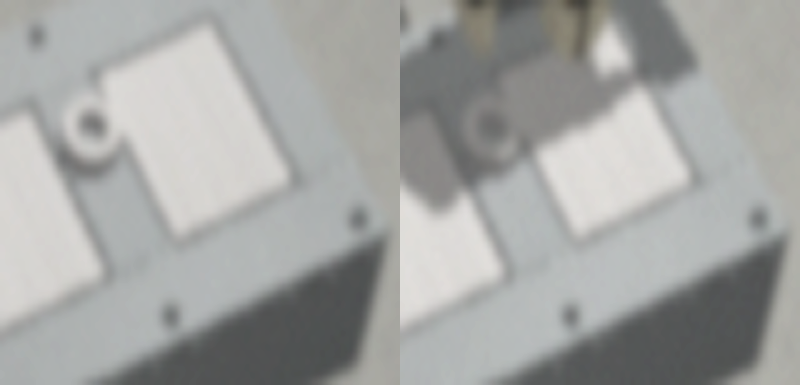

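Request:
carry_out:
  plan:
    - {"tx": 0,"ty": 0,"tz": -0.5,"rx": 0,"ry": 0,"rz": 0}
    - {"tx": 0,"ty": 0,"tz": -0.5,"rx": 0,"ry": 0,"rz": 0}
    - {"tx": 0,"ty": 0,"tz": -0.5,"rx": 0,"ry": 0,"rz": 0}
    - {"tx": 0,"ty": 0,"tz": -0.5,"rx": 0,"ry": 0,"rz": 0}
    - {"tx": 0,"ty": 0,"tz": -0.5,"rx": 0,"ry": 0,"rz": 0}
    - {"tx": 0,"ty": 0,"tz": -0.5,"rx": 0,"ry": 0,"rz": 0}

```text
time: 5.65
tool_pos: [477.1, 198.8, 88.7]
tcp_rot: [3.141, -0.0, -2.98]
contact_force: [-0.4, -0.5, 0.3]
grip_width: 0.6
finger_force: 0.0
```

Request:
carry_out:
  plan:
    - {"tx": 0,"ty": 0,"tz": -0.5,"rx": 0,"ry": 0,"rz": 0}
    - {"tx": 0,"ty": 0,"tz": -0.5,"rx": 0,"ry": 0,"rz": 0}
    - {"tx": 0,"ty": 0,"tz": -0.5,"rx": 0,"ry": 0,"rz": 0}
    - {"tx": 0,"ty": 0,"tz": -0.5,"rx": 0,"ry": 0,"rz": 0}
    - {"tx": 0,"ty": 0,"tz": -0.5,"rx": 0,"ry": 0,"rz": 0}
    - {"tx": 0,"ty": 0,"tz": -0.5,"rx": 0,"ry": 0,"rz": 0}

```text
time: 6.25
tool_pos: [477.1, 198.8, 85.7]
tcp_rot: [3.142, 0.0, -2.98]
contact_force: [0.1, 0.0, 0.0]
grip_width: 0.5
finger_force: 0.0
```

```bash
python3 - <<'E'
from plant import bot
import cv2,numpy as np
o=bot.get_obs();print(o["tau"],o["contact_force"],o["moment"],o["joint_positions"])
im=bot.capture("scene")[:,:,::-1]
cv2.imwrite("pics/sc5raw.png",im)
c=im[140:200,300:380]
cv2.imwrite("pics/s5.png",cv2.convertScaleAbs(cv2.resize(c,(800,600),interpolation=cv2.INTER_CUBIC),alpha=1.4))
E
```

```text
[-2.99508667e-05 -4.45764434e+01 -2.02632612e+01 -2.45041656e-02
  1.00728411e-01  8.50542676e-06] [0.08321693 0.00987623 0.03088631] [ 0.11770449  0.01665586 -0.04118305] [ 2.46355686e-01  4.51777620e-01  1.70631568e+00  1.08872185e-04
  9.83484074e-01 -1.48565524e+00]
```

View pics/s5.png

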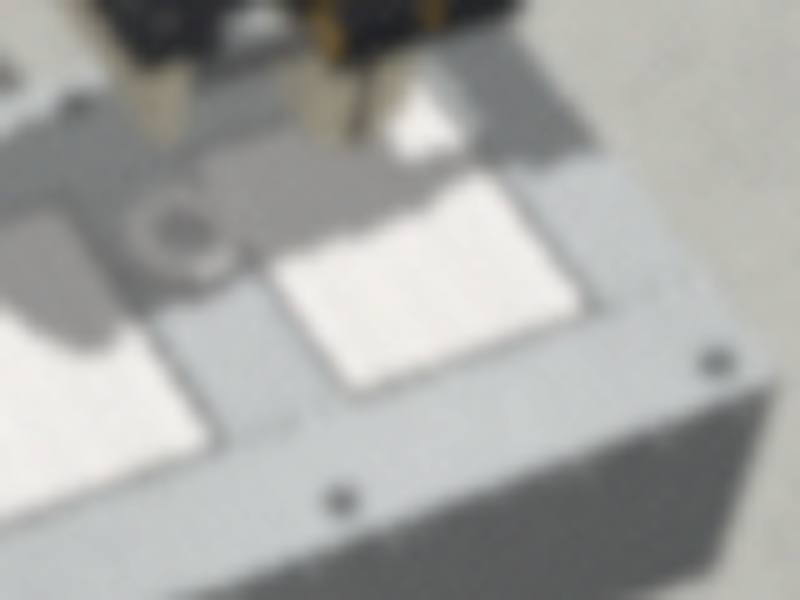

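```bash
python3 - <<'E'
from h import *
m=bot.camera_model("scene")
def pr(p):
    q=m["camera_matrix"]@(m["R"]@np.array(p,float)+m["t"]);return q[:2]/q[2]/.64
y=2.763;ty=np.array([np.sin(y),-np.cos(y),0])
for s in(-46,46,-65,65):
    print(s,pr(np.array([193.9,487.4,200.6])+s*ty))
print(pr([193.9,487.4,266.6]))
import cv2
a=cv2.imread("pics/scene0.png")[0:110,550:700]
b=cv2.imread("pics/sc5raw.png")[95:165,300:370]
for n,i in(("a",a),("b",b)):
    pass
cv2.imwrite("pics/cmp.png",cv2.convertScaleAbs(cv2.hconcat([cv2.resize(a,(400,293),interpolation=cv2.INTER_CUBIC),cv2.resize(b,(293,293),interpolation=cv2.INTER_CUBIC)]),alpha=1.3))
E
```

```text
-46 [586.63865177  87.5985414 ]
46 [630.35924539  90.60037879]
-65 [577.68134403  86.98353646]
65 [639.46112143  91.22530973]
[615.90263426  61.83692981]
```

View pics/cmp.png

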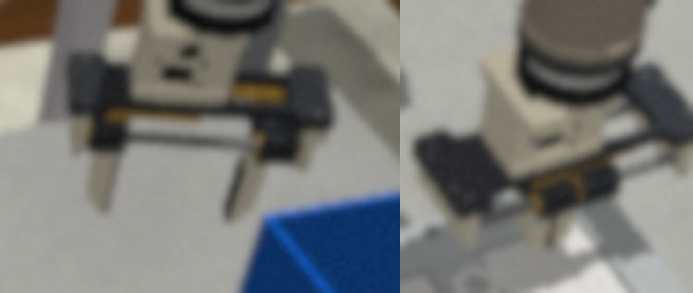

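In both pictures the visible fingertips sit about 15–18 mm above the reported TCP, so contact should come at a reported z of about 80. I'll keep pressing slowly.

Request:
carry_out:
  plan:
    - {"tx": 0,"ty": 0,"tz": -0.5,"rx": 0,"ry": 0,"rz": 0}
    - {"tx": 0,"ty": 0,"tz": -0.5,"rx": 0,"ry": 0,"rz": 0}
    - {"tx": 0,"ty": 0,"tz": -0.5,"rx": 0,"ry": 0,"rz": 0}
    - {"tx": 0,"ty": 0,"tz": -0.5,"rx": 0,"ry": 0,"rz": 0}
    - {"tx": 0,"ty": 0,"tz": -0.5,"rx": 0,"ry": 0,"rz": 0}

```text
time: 6.8
tool_pos: [477.1, 198.8, 83.2]
tcp_rot: [3.142, -0.0, -2.98]
contact_force: [0.1, 0.1, 0.7]
grip_width: 0.2
finger_force: 0.0
```

Request:
carry_out:
  plan:
    - {"tx": 0,"ty": 0,"tz": -0.5,"rx": 0,"ry": 0,"rz": 0}
    - {"tx": 0,"ty": 0,"tz": -0.5,"rx": 0,"ry": 0,"rz": 0}
    - {"tx": 0,"ty": 0,"tz": -0.5,"rx": 0,"ry": 0,"rz": 0}
    - {"tx": 0,"ty": 0,"tz": -0.5,"rx": 0,"ry": 0,"rz": 0}

```text
time: 7.2
tool_pos: [477.2, 198.8, 81.2]
tcp_rot: [3.142, 0.0, -2.98]
contact_force: [-0.1, 0.2, 0.2]
grip_width: 0.2
finger_force: 0.0
```

Request:
carry_out:
  plan:
    - {"tx": 0,"ty": 0,"tz": -0.5,"rx": 0,"ry": 0,"rz": 0}
    - {"tx": 0,"ty": 0,"tz": -0.5,"rx": 0,"ry": 0,"rz": 0}
    - {"tx": 0,"ty": 0,"tz": -0.5,"rx": 0,"ry": 0,"rz": 0}
    - {"tx": 0,"ty": 0,"tz": -0.5,"rx": 0,"ry": 0,"rz": 0}

```text
time: 7.6
tool_pos: [477.1, 198.8, 79.2]
tcp_rot: [3.142, -0.0, -2.98]
contact_force: [-0.2, 0.1, 0.9]
grip_width: 0.6
finger_force: 0.0
```

Request:
carry_out:
  plan:
    - {"tx": 0,"ty": 0,"tz": -0.5,"rx": 0,"ry": 0,"rz": 0}
    - {"tx": 0,"ty": 0,"tz": -0.5,"rx": 0,"ry": 0,"rz": 0}
    - {"tx": 0,"ty": 0,"tz": -0.5,"rx": 0,"ry": 0,"rz": 0}

```text
time: 7.9
tool_pos: [477.1, 198.8, 77.7]
tcp_rot: [3.142, 0.0, -2.98]
contact_force: [-0.7, -0.1, 0.4]
grip_width: 0.3
finger_force: 0.0
```

Request:
carry_out:
  plan:
    - {"tx": 0,"ty": 0,"tz": -0.5,"rx": 0,"ry": 0,"rz": 0}
    - {"tx": 0,"ty": 0,"tz": -0.5,"rx": 0,"ry": 0,"rz": 0}
    - {"tx": 0,"ty": 0,"tz": -0.5,"rx": 0,"ry": 0,"rz": 0}
    - {"tx": 0,"ty": 0,"tz": -0.5,"rx": 0,"ry": 0,"rz": 0}

```text
time: 8.3
tool_pos: [477.1, 198.8, 75.7]
tcp_rot: [3.142, 0.0, -2.98]
contact_force: [-0.2, -0.5, -0.5]
grip_width: 0.5
finger_force: 0.0
```

Request:
carry_out:
  plan:
    - {"tx": 0,"ty": 0,"tz": -0.5,"rx": 0,"ry": 0,"rz": 0}
    - {"tx": 0,"ty": 0,"tz": -0.5,"rx": 0,"ry": 0,"rz": 0}
    - {"tx": 0,"ty": 0,"tz": -0.5,"rx": 0,"ry": 0,"rz": 0}
    - {"tx": 0,"ty": 0,"tz": -0.5,"rx": 0,"ry": 0,"rz": 0}

```text
time: 8.7
tool_pos: [477.1, 198.8, 74.3]
tcp_rot: [3.142, 0.0, -2.98]
contact_force: [-2.7, -1.5, 9.0]
grip_width: 0.5
finger_force: 4.8
```

```bash
python3 - <<'E'
from h import *
import cv2
b=bot.capture("scene")[:,:,::-1].copy();cv2.imwrite("pics/sc6raw.png",b)
a=cv2.imread("pics/sc5raw.png")
d=cv2.absdiff(a,b).max(2)
# changes on the sunlit rear half of flap1 and its back edge
print(d[158:182,322:362].max(),d[158:182,322:362].mean(), d[220:260,200:300].mean())
# vertical motion of the finger/knuckle patch between frames (10 mm descent), template match
for (r,c,h,w) in((118,300,25,25),(140,325,15,16)):
    t=a[r:r+h,c:c+w];s=b[r-8:r+h+12,c-8:c+w+8]
    _,v,_,l=cv2.minMaxLoc(cv2.matchTemplate(s,t,cv2.TM_CCOEFF_NORMED));print(v,l[0]-8,l[1]-8)
E
```

```text
12 1.5583333333333333 0.995
0.9960520267486572 0 3
0.9454559087753296 0 2
```

Request:
carry_out:
  plan:
    - {"tx": 0,"ty": 0,"tz": -0.5,"rx": 0,"ry": 0,"rz": 0}
    - {"tx": 0,"ty": 0,"tz": -0.5,"rx": 0,"ry": 0,"rz": 0}

```text
time: 8.95
tool_pos: [477.2, 198.8, 74.2]
tcp_rot: [3.142, 0.001, -2.98]
contact_force: [-5.8, -1.8, 17.6]
grip_width: 0.5
finger_force: 8.9
```

```bash
python3 - <<'E'
from h import *
import cv2
b=bot.capture("scene")[:,:,::-1].copy()
m=bot.camera_model("scene")
x0,y0,s=300,135,10
c=cv2.convertScaleAbs(cv2.resize(b[y0:y0+60,x0:x0+80],None,fx=s,fy=s,interpolation=cv2.INTER_CUBIC),alpha=1.4)
def pr(p):
    q=m["camera_matrix"]@(m["R"]@np.array(p,float)+m["t"]);return tuple(((q[:2]/q[2]-[x0,y0]+.5)*s).astype(int).tolist())
ex=np.array([.987,.159,0]);ey=np.array([-.159,.987,0]);o=np.array([543,18.5,98])
P=[pr(o+ex*a+ey*(187.5+bb)) for a,bb in((-50,-40),(-50,40),(50,40),(50,-40))]
cv2.polylines(c,[np.array(P)],True,(0,200,0),1)
cv2.circle(c,pr([477.2,198.8,98]),4,(0,0,255),-1);cv2.circle(c,pr([477.2,198.8,74]),4,(255,0,0),-1)
cv2.imwrite("pics/s7.png",c)
E
```

```text
(no output)
```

View pics/s7.png

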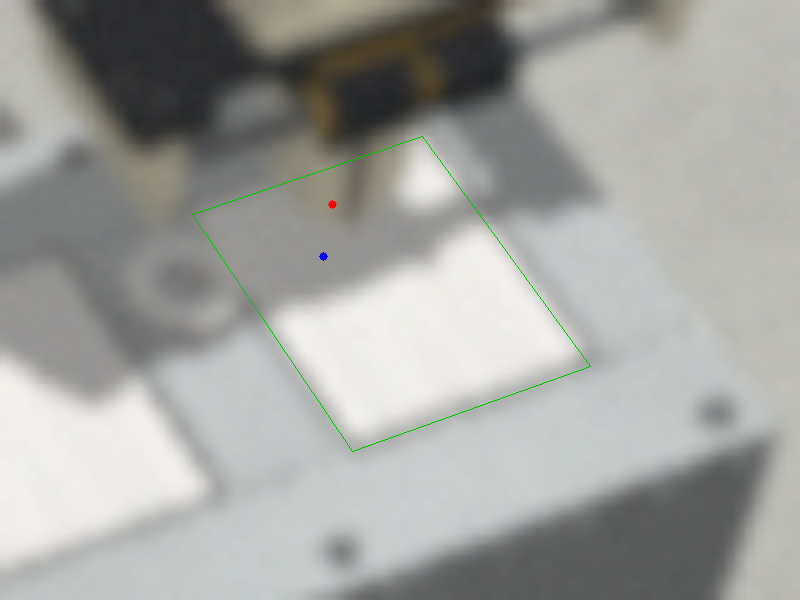

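The tip, at (345,215), is on flap1's front part. It takes 18 N without giving, so flap1 is locked. Contact came at a reported z of about 74.5. Next is flap2.

Request:
carry_out:
  plan:
    - {"tx": 0,"ty": 0,"tz": 12,"rx": 0,"ry": 0,"rz": 0}
    - {"tx": 0,"ty": 0,"tz": 25,"rx": 0,"ry": 0,"rz": 0}
    - {"tx": 5,"ty": -31,"tz": 0,"rx": 0,"ry": 0,"rz": 0}
    - {"tx": 5,"ty": -31,"tz": 0,"rx": 0,"ry": 0,"rz": 0}
    - {"tx": 5,"ty": -31,"tz": 0,"rx": 0,"ry": 0,"rz": 0}
    - {"tx": 5,"ty": -30,"tz": 0,"rx": 0,"ry": 0,"rz": 0}
    - {"tx": 0,"ty": 0,"tz": -15,"rx": 0,"ry": 0,"rz": 0}
    - {"tx": 0,"ty": 0,"tz": -10,"rx": 0,"ry": 0,"rz": 0}
    - {"tx": 0,"ty": 0,"tz": -5,"rx": 0,"ry": 0,"rz": 0}
    - {"tx": 0,"ty": 0,"tz": -2,"rx": 0,"ry": 0,"rz": 0}

```text
time: 10.0
tool_pos: [496.7, 76.4, 77.2]
tcp_rot: [3.141, -0.001, -2.98]
contact_force: [0.2, 0.7, 0.3]
grip_width: 0.4
finger_force: 0.0
```

Request:
carry_out:
  plan:
    - {"tx": 0,"ty": 0,"tz": -1,"rx": 0,"ry": 0,"rz": 0}
    - {"tx": 0,"ty": 0,"tz": -1,"rx": 0,"ry": 0,"rz": 0}
    - {"tx": 0,"ty": 0,"tz": -1,"rx": 0,"ry": 0,"rz": 0}
    - {"tx": 0,"ty": 0,"tz": -1,"rx": 0,"ry": 0,"rz": 0}
    - {"tx": 0,"ty": 0,"tz": -1,"rx": 0,"ry": 0,"rz": 0}

```text
time: 10.5
tool_pos: [497.3, 76.1, 74.1]
tcp_rot: [3.141, 0.001, -2.98]
contact_force: [-6.5, 0.2, 20.5]
grip_width: 0.2
finger_force: 10.3
```

Flap2 is rigid at 20 N, so it's locked too. On to flap3.

Request:
carry_out:
  plan:
    - {"tx": 0,"ty": 0,"tz": 12,"rx": 0,"ry": 0,"rz": 0}
    - {"tx": 0,"ty": 0,"tz": 27,"rx": 0,"ry": 0,"rz": 0}
    - {"tx": 5,"ty": -31,"tz": 0,"rx": 0,"ry": 0,"rz": 0}
    - {"tx": 5,"ty": -31,"tz": 0,"rx": 0,"ry": 0,"rz": 0}
    - {"tx": 5,"ty": -31,"tz": 0,"rx": 0,"ry": 0,"rz": 0}
    - {"tx": 5,"ty": -30,"tz": 0,"rx": 0,"ry": 0,"rz": 0}
    - {"tx": 0,"ty": 0,"tz": -15,"rx": 0,"ry": 0,"rz": 0}
    - {"tx": 0,"ty": 0,"tz": -12,"rx": 0,"ry": 0,"rz": 0}
    - {"tx": 0,"ty": 0,"tz": -5,"rx": 0,"ry": 0,"rz": 0}
    - {"tx": 0,"ty": 0,"tz": -2,"rx": 0,"ry": 0,"rz": 0}

```text
time: 11.5
tool_pos: [516.7, -46.5, 77.2]
tcp_rot: [3.141, -0.001, -2.98]
contact_force: [-0.4, -0.3, -0.4]
grip_width: 0.4
finger_force: 0.0
```

Request:
carry_out:
  plan:
    - {"tx": 0,"ty": 0,"tz": -1,"rx": 0,"ry": 0,"rz": 0}
    - {"tx": 0,"ty": 0,"tz": -1,"rx": 0,"ry": 0,"rz": 0}
    - {"tx": 0,"ty": 0,"tz": -1,"rx": 0,"ry": 0,"rz": 0}

```text
time: 11.8
tool_pos: [517.4, -47.0, 75.1]
tcp_rot: [-3.141, 0.001, -2.98]
contact_force: [-0.6, -0.0, -0.8]
grip_width: 0.2
finger_force: 0.0
```

Request:
carry_out:
  plan:
    - {"tx": 0,"ty": 0,"tz": -1,"rx": 0,"ry": 0,"rz": 0}
    - {"tx": 0,"ty": 0,"tz": -1,"rx": 0,"ry": 0,"rz": 0}

```text
time: 12.0
tool_pos: [517.3, -47.1, 73.1]
tcp_rot: [3.142, 0.001, -2.98]
contact_force: [-0.6, -0.2, 3.8]
grip_width: 0.2
finger_force: 1.7
```

Request:
carry_out:
  plan:
    - {"tx": 0,"ty": 0,"tz": -1,"rx": 0,"ry": 0,"rz": 0}
    - {"tx": 0,"ty": 0,"tz": -1,"rx": 0,"ry": 0,"rz": 0}
    - {"tx": 0,"ty": 0,"tz": -1,"rx": 0,"ry": 0,"rz": 0}

```text
time: 12.3
tool_pos: [517.2, -47.1, 69.8]
tcp_rot: [3.141, 0.0, -2.98]
contact_force: [-1.3, 1.8, 2.7]
grip_width: 0.3
finger_force: 1.7
```

Flap3 rocks, with only 3 N through a 5 mm press. I'll push deeper while watching the force.

Request:
carry_out:
  plan:
    - {"tx": 0,"ty": 0,"tz": -2,"rx": 0,"ry": 0,"rz": 0}
    - {"tx": 0,"ty": 0,"tz": -2,"rx": 0,"ry": 0,"rz": 0}
    - {"tx": 0,"ty": 0,"tz": -2,"rx": 0,"ry": 0,"rz": 0}
    - {"tx": 0,"ty": 0,"tz": -2,"rx": 0,"ry": 0,"rz": 0}
    - {"tx": 0,"ty": 0,"tz": -1,"rx": 0,"ry": 0,"rz": 0}

```text
time: 12.8
tool_pos: [517.3, -47.4, 60.6]
tcp_rot: [-3.141, 0.0, -2.98]
contact_force: [-0.8, -0.3, 2.3]
grip_width: 0.3
finger_force: 1.4
```

Request:
carry_out:
  plan:
    - {"tx": 2,"ty": 0.3,"tz": 0,"rx": 0,"ry": 0,"rz": 0}
    - {"tx": 2,"ty": 0.3,"tz": 0,"rx": 0,"ry": 0,"rz": 0}
    - {"tx": 2,"ty": 0.3,"tz": 0,"rx": 0,"ry": 0,"rz": 0}
    - {"tx": 2,"ty": 0.3,"tz": 0,"rx": 0,"ry": 0,"rz": 0}

```text
time: 13.2
tool_pos: [524.2, -45.9, 60.3]
tcp_rot: [3.141, -0.002, -2.98]
contact_force: [-5.1, -0.4, 2.0]
grip_width: 0.7
finger_force: 2.4
```

Request:
carry_out:
  plan:
    - {"tx": 2,"ty": 0.3,"tz": 0,"rx": 0,"ry": 0,"rz": 0}
    - {"tx": 2,"ty": 0.3,"tz": 0,"rx": 0,"ry": 0,"rz": 0}
    - {"tx": 2,"ty": 0.3,"tz": 0,"rx": 0,"ry": 0,"rz": 0}

```text
time: 13.5
tool_pos: [529.3, -44.9, 59.9]
tcp_rot: [3.14, -0.005, -2.98]
contact_force: [-7.6, -1.9, 0.2]
grip_width: 0.4
finger_force: 3.4
```

```bash
python3 - <<'E'
from plant import bot
import cv2
b=bot.capture("scene")[:,:,::-1][120:220,220:353]
cv2.imwrite("pics/s8.png",cv2.convertScaleAbs(cv2.resize(b,(798,600),interpolation=cv2.INTER_CUBIC),alpha=1.3))
E
```

```text
(no output)
```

View pics/s8.png

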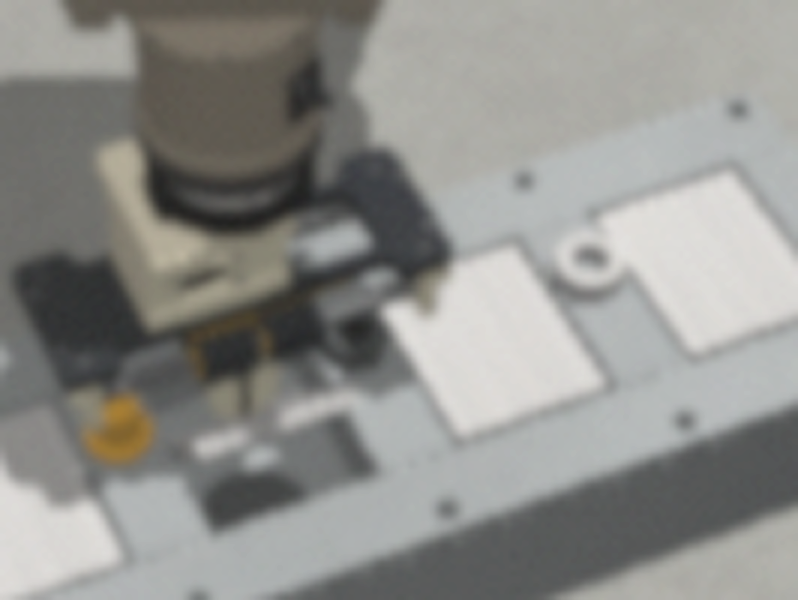

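This picture shows flap3 tilted steeply, with its raised edge running from (195,445) to (360,395) and the open bay behind it. The nut at (355,345) and bush at (118,430) haven't moved. I'll lift off, go round behind the raised half and push it upright from there.

Request:
carry_out:
  plan:
    - {"tx": -2,"ty": -0.3,"tz": 5,"rx": 0,"ry": 0,"rz": 0}
    - {"tx": 0,"ty": 0,"tz": 20,"rx": 0,"ry": 0,"rz": 0}
    - {"tx": 0,"ty": 0,"tz": 28,"rx": 0,"ry": 0,"rz": 0}
    - {"tx": 0,"ty": 0,"tz": 28,"rx": 0,"ry": 0,"rz": 0}
    - {"tx": 0,"ty": 0,"tz": 5,"rx": 0,"ry": 0,"rz": 0}
    - {"tx": 25,"ty": 4,"tz": 0,"rx": 0,"ry": 0,"rz": 0}
    - {"tx": 30,"ty": 5,"tz": 0,"rx": 0,"ry": 0,"rz": 0}
    - {"tx": 26,"ty": 4,"tz": 0,"rx": 0,"ry": 0,"rz": 0}
    - {"tx": 0,"ty": 0,"tz": 0,"rx": 0,"ry": 0,"rz": 0}

```text
time: 14.45
tool_pos: [612.8, -31.9, 145.8]
tcp_rot: [-3.142, 0.002, -2.98]
contact_force: [0.5, -0.4, -0.7]
grip_width: 0.5
finger_force: 0.0
```

Request:
carry_out:
  plan:
    - {"tx": 0,"ty": 0,"tz": -12,"rx": 0,"ry": 0,"rz": 0}
    - {"tx": 0,"ty": 0,"tz": -12,"rx": 0,"ry": 0,"rz": 0}
    - {"tx": 0,"ty": 0,"tz": -12,"rx": 0,"ry": 0,"rz": 0}
    - {"tx": 0,"ty": 0,"tz": -12,"rx": 0,"ry": 0,"rz": 0}
    - {"tx": 0,"ty": 0,"tz": -4,"rx": 0,"ry": 0,"rz": 0}
    - {"tx": -5,"ty": -0.8,"tz": 0,"rx": 0,"ry": 0,"rz": 0}
    - {"tx": -5,"ty": -0.8,"tz": 0,"rx": 0,"ry": 0,"rz": 0}
    - {"tx": -5,"ty": -0.8,"tz": 0,"rx": 0,"ry": 0,"rz": 0}

```text
time: 15.25
tool_pos: [595.2, -34.9, 95.5]
tcp_rot: [-3.141, 0.002, -2.98]
contact_force: [5.4, 1.0, 2.4]
grip_width: 0.2
finger_force: 3.0
```

Request:
carry_out:
  plan:
    - {"tx": -4,"ty": -0.6,"tz": 0,"rx": 0,"ry": 0,"rz": 0}
    - {"tx": -4,"ty": -0.6,"tz": 0,"rx": 0,"ry": 0,"rz": 0}
    - {"tx": -3,"ty": -0.5,"tz": 0,"rx": 0,"ry": 0,"rz": 0}
    - {"tx": -3,"ty": -0.5,"tz": 0,"rx": 0,"ry": 0,"rz": 0}

```text
time: 15.65
tool_pos: [580.8, -37.1, 94.9]
tcp_rot: [-3.142, 0.0, -2.98]
contact_force: [2.8, 0.7, 2.6]
grip_width: 0.6
finger_force: 1.3
```

Request:
carry_out:
  plan:
    - {"tx": -3,"ty": -0.5,"tz": 0,"rx": 0,"ry": 0,"rz": 0}
    - {"tx": -3,"ty": -0.5,"tz": 0,"rx": 0,"ry": 0,"rz": 0}
    - {"tx": -3,"ty": -0.5,"tz": 0,"rx": 0,"ry": 0,"rz": 0}
    - {"tx": -2,"ty": -0.3,"tz": 0,"rx": 0,"ry": 0,"rz": 0}

```text
time: 16.05
tool_pos: [570.2, -38.7, 94.6]
tcp_rot: [3.141, 0.001, -2.981]
contact_force: [8.3, 1.4, -3.5]
grip_width: 0.6
finger_force: 4.3
```

Request:
carry_out:
  plan:
    - {"tx": -1,"ty": -0.2,"tz": 0,"rx": 0,"ry": 0,"rz": 0}
    - {"tx": -1,"ty": -0.2,"tz": 0,"rx": 0,"ry": 0,"rz": 0}

```text
time: 16.25
tool_pos: [570.3, -38.8, 94.7]
tcp_rot: [-3.142, 0.005, -2.981]
contact_force: [14.6, 3.7, -6.0]
grip_width: 0.4
finger_force: 6.8
```

The flap has come up against its stop. I'll back away and lift clear.

Request:
carry_out:
  plan:
    - {"tx": 5,"ty": 0.8,"tz": 0,"rx": 0,"ry": 0,"rz": 0}
    - {"tx": 15,"ty": 2.4,"tz": 0,"rx": 0,"ry": 0,"rz": 0}
    - {"tx": 20,"ty": 3,"tz": 0,"rx": 0,"ry": 0,"rz": 0}
    - {"tx": 0,"ty": 0,"tz": 30,"rx": 0,"ry": 0,"rz": 0}
    - {"tx": 0,"ty": 0,"tz": 40,"rx": 0,"ry": 0,"rz": 0}
    - {"tx": 0,"ty": 0,"tz": 40,"rx": 0,"ry": 0,"rz": 0}
    - {"tx": -8,"ty": 40,"tz": 10,"rx": 0,"ry": 0,"rz": 0}
    - {"tx": -8,"ty": 40,"tz": 0,"rx": 0,"ry": 0,"rz": 0}
    - {"tx": -8,"ty": 40,"tz": 0,"rx": 0,"ry": 0,"rz": 0}
    - {"tx": -8,"ty": 40,"tz": 0,"rx": 0,"ry": 0,"rz": 0}
    - {"tx": -8,"ty": 40,"tz": 0,"rx": 0,"ry": 0,"rz": 0}
    - {"tx": -30,"ty": 35,"tz": 0,"rx": 0,"ry": 0,"rz": 0}

```text
time: 17.45
tool_pos: [537.9, 203.4, 213.6]
tcp_rot: [-3.141, -0.002, -2.981]
contact_force: [0.7, 0.5, -0.3]
grip_width: 0.3
finger_force: 0.0
```

```bash
python3 - <<'E'
from h import *
import cv2
np.set_printoptions(linewidth=200)
print(bot.get_obs()["tool_pos"])
ex=np.array([.987,.159,0]);ey=np.array([-.159,.987,0]);o=np.array([541.5,18,100])
a0=cv2.resize(cv2.imread("pics/top0.png"),(512,384),interpolation=cv2.INTER_AREA)
for n in("top",):
    m=bot.camera_model(n);im=bot.capture(n)[:,:,::-1].copy();cv2.imwrite("pics/top9.png",im)
    g=cv2.cvtColor(im,cv2.COLOR_BGR2GRAY);g0=cv2.cvtColor(a0,cv2.COLOR_BGR2GRAY)
    for k,yy in((2,62.5),(3,-62.5),(4,-187.5)):
        r=[];r0=[]
        for a in range(-60,61,5):
            q=m["camera_matrix"]@(m["R"]@(o+ex*a+ey*yy)+m["t"]);u,v=(q[:2]/q[2]).round().astype(int)
            r.append(int(g[v,u]));r0.append(int(g0[v,u]))
        print(k,r,"\n  ",r0)
    # object shift
    for nm,(u,v) in dict(bearing=(314,322),nut=(385,312),bush=(452,297),mallet=(296,195),gear=(652,279),driver=(640,400),oil=(130,298)).items():
        u,v=int(u*.64),int(v*.64);t=a0[v-10:v+10,u-10:u+10];s=im[v-18:v+18,u-18:u+18]
        _,c,_,l=cv2.minMaxLoc(cv2.matchTemplate(s,t,cv2.TM_CCOEFF_NORMED));print(nm,round(c,2),l[0]-8,l[1]-8)
E
```

```text
[537.93566472 203.36163282 213.59446646]
2 [155, 142, 141, 151, 150, 142, 139, 138, 137, 137, 137, 137, 137, 135, 136, 135, 134, 134, 133, 132, 133, 131, 112, 107, 113] 
   [168, 159, 164, 210, 214, 214, 214, 213, 212, 212, 212, 211, 211, 210, 209, 209, 208, 206, 206, 205, 205, 202, 164, 156, 167]
3 [173, 173, 179, 183, 165, 134, 102, 102, 97, 87, 97, 103, 109, 141, 193, 145, 161, 180, 178, 143, 120, 112, 126, 154, 174] 
   [161, 156, 154, 206, 211, 210, 210, 209, 209, 209, 208, 208, 207, 207, 207, 205, 205, 204, 203, 202, 202, 198, 158, 151, 162]
4 [178, 178, 166, 215, 219, 218, 218, 219, 218, 218, 217, 217, 217, 217, 216, 215, 215, 213, 213, 212, 211, 209, 172, 163, 177] 
   [165, 165, 156, 200, 205, 205, 204, 204, 204, 204, 204, 203, 202, 202, 201, 200, 200, 200, 199, 198, 197, 194, 162, 152, 165]
bearing 0.35 -8 -2
nut 0.66 0 0
bush 0.86 0 0
mallet 1.0 0 0
gear 1.0 0 0
driver 1.0 0 0
oil 0.71 -1 1
```

Request:
carry_out:
  plan:
    - {"tx": -30,"ty": 25,"tz": 0,"rx": 0,"ry": 0,"rz": 0}
    - {"tx": -30,"ty": 25,"tz": 0,"rx": 0,"ry": 0,"rz": 0}
    - {"tx": -30,"ty": 25,"tz": 0,"rx": 0,"ry": 0,"rz": 0}
    - {"tx": -30,"ty": 25,"tz": 0,"rx": 0,"ry": 0,"rz": 0}
    - {"tx": -30,"ty": 25,"tz": 0,"rx": 0,"ry": 0,"rz": 0}
    - {"tx": -30,"ty": 25,"tz": 0,"rx": 0,"ry": 0,"rz": 0}
    - {"tx": -30,"ty": 25,"tz": 0,"rx": 0,"ry": 0,"rz": 0}
    - {"tx": -30,"ty": 25,"tz": 0,"rx": 0,"ry": 0,"rz": 0}
    - {"tx": -30,"ty": 25,"tz": 0,"rx": 0,"ry": 0,"rz": 0}
    - {"tx": -30,"ty": 25,"tz": 0,"rx": 0,"ry": 0,"rz": 0}
    - {"tx": 0,"ty": 0,"tz": 0,"rx": 0,"ry": 0,"rz": 0}

```text
time: 18.6
tool_pos: [234.5, 453.3, 214.3]
tcp_rot: [-3.141, -0.002, -2.976]
contact_force: [0.8, 0.6, -0.2]
grip_width: 0.5
finger_force: 0.0
```

```bash
python3 - <<'E'
from h import *
import cv2
np.set_printoptions(linewidth=220)
ex=np.array([.987,.159,0]);ey=np.array([-.159,.987,0]);o=np.array([542.5,18.2,98])
for n in("top","scene"):
    m=bot.camera_model(n);im=bot.capture(n)[:,:,::-1].copy();g=cv2.cvtColor(im,cv2.COLOR_BGR2GRAY).astype(np.float32)
    def pj(P):
        q=(m["camera_matrix"]@(m["R"]@P.T+m["t"][:,None]));return (q[:2]/q[2]).T.astype(np.float32)
    A=np.arange(-70,71,4)
    P=np.array([[o+ex*a+ey*(-62.5+b) for b in range(-25,26,5)] for a in A])
    uv=pj(P.reshape(-1,3)).reshape(*P.shape[:2],2)
    s=cv2.remap(g,uv[...,0].copy(),uv[...,1].copy(),cv2.INTER_LINEAR).mean(1)
    print(n,[(int(a),int(v)) for a,v in zip(A,s)])
    for th in(.9,1.2,1.5):   # lid-plane local x of the raised edge's two corners
        C=m["R"].T@-m["t"];out=[]
        for sg in(4,-4):
            p=np.array([50*np.cos(th)-sg*np.sin(th),50*np.sin(th)+sg*np.cos(th)])
            W=o+ex*p[0]-ey*62.5+[0,0,p[1]-4];X=C+(W-C)*(98-C[2])/(W[2]-C[2]);out.append(round(float((X-o)@ex),1))
        print(th,out)
    if n=="top":
        a0=cv2.resize(cv2.imread("pics/top0.png"),(512,384),interpolation=cv2.INTER_AREA)
        for nm,(u,v) in dict(bearing=(314,322),nut=(385,312),bush=(452,297),oil=(130,298)).items():
            u,v=int(u*.64),int(v*.64);t=a0[v-8:v+8,u-8:u+8];q=im[v-16:v+16,u-16:u+16]
            _,c,_,l=cv2.minMaxLoc(cv2.matchTemplate(q,t,cv2.TM_CCOEFF_NORMED));print(nm,round(c,2),l[0]-8,l[1]-8)
E
```

```text
top [(-70, 163), (-66, 163), (-62, 163), (-58, 164), (-54, 166), (-50, 170), (-46, 172), (-42, 168), (-38, 153), (-34, 131), (-30, 117), (-26, 109), (-22, 103), (-18, 90), (-14, 85), (-10, 93), (-6, 96), (-2, 98), (2, 120), (6, 170), (10, 185), (14, 163), (18, 161), (22, 168), (26, 170), (30, 168), (34, 155), (38, 124), (42, 107), (46, 104), (50, 113), (54, 143), (58, 160), (62, 162), (66, 162), (70, 162)]
0.9 [33.6, 39.3]
1.2 [20.5, 27.8]
1.5 [5.3, 13.5]
bearing 1.0 0 0
nut 0.86 0 0
bush 0.99 0 0
oil 1.0 0 0
scene [(-70, 131), (-66, 131), (-62, 130), (-58, 122), (-54, 102), (-50, 79), (-46, 70), (-42, 75), (-38, 99), (-34, 131), (-30, 143), (-26, 122), (-22, 93), (-18, 80), (-14, 79), (-10, 78), (-6, 79), (-2, 79), (2, 79), (6, 79), (10, 79), (14, 79), (18, 79), (22, 79), (26, 80), (30, 80), (34, 81), (38, 79), (42, 75), (46, 73), (50, 91), (54, 116), (58, 129), (62, 131), (66, 131), (70, 132)]
0.9 [2.2, 12.2]
1.2 [-16.6, -6.7]
1.5 [-33.8, -24.9]
```

Both cameras put the raised edge where 1.5 rad predicts: 6–11 mm in the top view and −34 to −26 mm in the scene view. The loose parts checked in the pictures haven't moved, so I'm handing in.

```bash
python3 -c "
from plant import bot
print(bot.close_job())"
```

```text
the job is handed in; nothing more can be done
None
```

Flap3, the third from the left, was the unlocked one; it now stands upright at about 1.5 rad with the other three shut and no loose part moved, and the job is handed in (flap4 was never pressed, as flap3 had already rocked).

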